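# Put the air-line oiler of the polishing bench back into service

## Robot

A 6-joint arm with a two-finger parallel gripper is mounted at the origin on the work surface. World frame = base frame: x ahead of the robot, y to its left, z up, the work surface at z = 0. Lengths are in m, angles in rad, forces in N, time in s.
With the tool pointing down it reaches from about 0.35 to 0.975 m from the base axis. Payload 4.9 kg.
Tool frame: the origin (TCP) lies midway between the tips of the shut fingers; the grasp point (between the pads) lies 19 mm behind it; z points along the fingers, y is the line along which they close (so a half turn about z gives the same grasp; the last joint's range is limited). The gripper opens to 85 mm and grips with 20 to 120 N. Pads are 22 mm wide; open, the fingers measure 114 mm over their backs; the gripper's body (76 mm by 85 mm) begins 54 mm behind the grasp point. The pads swing forward as they close: fully open they stand 13 mm farther back than shut.
Start: joints at [1.08, 0.053, 1.613, -0, 1.476, -0.119], TCP at [0.227, 0.582, 0.231] pointing down, gripper open.
Joint ranges: [-3.01, 3.01], [-1.01, 2.22], [0.06, 2.58], [-1.02, 4.17], [0.09, 2.62], [-3.14, 3.14]. Speed limits (rad/s): [2.57, 2.57, 3.14, 3.14, 3.14, 3.14].

## Interface

Orientations are given as a rotation vector (axis times angle).
In Python, from station import ctrl gives the robot as it stands.
- The arm moves only by the shell command python3 -m handwheel 'ROWS' [FORCE]. ROWS is JSON, a list of rows, each an object with "gripper": the gripper command: -1 is fully open, 1 is shut, values between are in proportion; "offset": the shift along the tool's x, y, z in mm, a list of three; "rotation": the turn, a rotation vector about the tool's x, y, z in rad, a list of three. A call has exactly 8 rows; each row is the pose to reach, as a shift and turn from the pose commanded when the call began, along the tool's axes at that moment; what a row does not reach only later rows make up. A row lasts 1/8 s, in which the tool goes at most 62.5 mm and 10.7 degrees, less where a joint would pass 70% of its speed; a pose out of reach is approached as far as the arm can. A call with a gripper value outside its range is refused whole. The fingers move at their own pace and stop on an object; FORCE is the grip in N (left out, the last holds). Time passes only in rows, so rows that repeat a pose let the fingers close, or fill a call up. It gives the time, the measured TCP pose, the force, the opening and the grip force at its end, in the units of the state.
- ctrl.get_obs(): the state, without advancing time (a new reading comes with each control period).
- ctrl.get_image(name): name is "side" or "top"; returns a dict with "image" (480x640x3 uint8, red, green, blue), "fovy" (degrees; the focal length in pixels is half the picture's height over the tangent of half this angle, whatever the lens; pixels are square), "cx", "cy" (the principal point, pixels), "k1" (the pictures are not rectified: a ray, as slopes to the right and down, at radius r is drawn at 1 + k1 r^2 times it, then the intrinsics apply), "xyz" and "attitude" of the camera in the world. Camera axes: x right, y up, looking along -z (the intrinsics and any distortion apply to the point x, -y, -z); pixel columns grow to the right and rows downward; lengths in m; the calibration is good to about 2 mm. A picture is of the moment at which its call begins. There is no depth.
- ctrl.finish_job(): hands the job in; it is judged then, once.
The state is a dict: "t": time; "q": joint angles; "dq": joint speeds; "effort": joint torques, N m; "tool_pos": TCP position; "tool_rot": TCP orientation; "contact_force": force on the tool from outside, world axes, zero at the start; "wrist_torque": the same for the moment, N m; "opening": finger opening in m; "grip_force": force on a finger pad.
Only numpy, scipy, OpenCV 4.12 (cv2) and the standard library are available. Lean on these libraries where they do the work, as an engineer would, in place of code of your own. Each camera call takes 0.05 s, during which the arm holds its last target. There are 200 camera calls.

## Task

Put the air-line oiler back into service: first shut the drain cock, turning its T-bar clockwise to the stop so that it stands square across the front pipe; next press the oiler's black filler cap fully home; and only then open the lever valve that carries a pointer plate until its lever lies right over the pointer. Leave the other, plain lever valve as it is, and do not knock over or shift the bottle, bowl, hammer and wrench lying about.

Things in the scene. Friction and masses are not known exactly. Their poses are not given: they have to be found in the camera images.
- header: Fixed steel pipe loop, pipes 34 mm thick, centres 45 mm above the bench. Origin: on the bench under the middle of the front pipe; y along that pipe, x away from the robot to the rear pipe 120 mm behind. Front ports at y = -195, -65, 65, 195 mm carry in any order two lever valves, drain cock and oiler (all at the header's yaw); rear ports at y = -130, 0, 130 carry gauge and two plugs.
- stub_a: Fixed plug on a rear port, 32 mm across, top 99 mm above the bench. Origin at its foot on its axis, 62 mm above the bench.
- stub_b: The other fixed plug on a rear port, same shape.
- gauge: Fixed pressure gauge, an obstacle: standpipe 18 mm thick, dial case 56 mm across and 24 mm deep (along header x), centre 227 mm and top 255 mm above the bench. Origin: foot of the standpipe on its axis, 62 mm above the bench.
- feed_valve: The lever valve to be set: brass body 42 mm across with a steel lever on top. It is told from the spare valve by the thin brass pointer plate under its lever. Origin: on its upright axis, 62 mm above the bench; the lever's mid-height is 63 mm higher (125 mm above the bench).
- feed_lever (a joint): Angle of the feed valve's lever, rad: 0 (shut) points along header +y, grows anticlockwise seen from above, pi/2 (stop, full open) points to header -x, towards the robot. It turns stiffly (about 0.22 N m, 4 N at the grip point) and stays where left. It starts 0 to 0.3 rad open.
- feed_grip (a point): Grip point in the middle of the feed lever's bar, 62 mm from the axis, 125 mm above the bench; its y runs outward along the lever. The bar is 12 mm wide, 12 mm high and ends 78 mm from the axis; round hub 28 mm across.
- index: Thin brass pointer plate, fixed round the neck of the feed valve 94 to 97 mm above the bench: disc 48 mm across with a tongue 10 mm wide reaching 66 mm from the axis. Origin on the valve's axis, its y points along the tongue. The tongue's direction is the wanted direction of the lever, somewhere between 0.65 and 1.35 rad of lever angle.
- spare_valve: The plain lever valve, same make without pointer plate, to be left alone. Origin as for the feed valve.
- spare_lever (a joint): Angle of the spare valve's lever, same meaning and stiffness as feed_lever.
- spare_grip (a point): Point in the middle of the spare lever's bar, 62 mm from its axis.
- drain_cock: Drain cock: small brass body 30 mm across with a T-bar on top, spout towards the robot. Origin on its upright axis, 62 mm above the bench.
- drain_bar (a joint): Angle of the T-bar, rad: 0 (stop) is shut, the bar along header x, square across the front pipe; grows anticlockwise seen from above as it opens. It turns with about 0.1 N m and stays where left. It starts 0.5 to 1.1 rad open.
- drain_grip (a point): Middle of the T-bar, on the cock's axis, 129 mm above the bench; its x runs along the bar. The bar is 52 mm long, 10 mm wide, 20 mm high (119 to 139 mm above the bench).
- oiler: Oiler: amber sight bowl 46 mm across with aluminium collar 50 mm across, collar top 126 mm above the bench. Origin on its axis, 62 mm above the bench.
- oiler_cap (a joint): Travel of the black filler cap, m: 0 fully up, 0.008 fully home, resting on the collar. It is captive, slides straight down, needs about 5 N to move, and stays where left. It starts 0 to 3 mm down.
- cap_top (a point): Centre of the top of the filler cap, a disc 38 mm across and 14 mm high. 148 mm above the bench when fully up, 140 mm when home.
- polish: Loose bystander: grey bottle 60 mm across, 170 mm tall, standing on the robot's side of the header. Origin at its foot.
- bowl: Loose bystander: brass bowl 90 mm across, 50 mm high, on the robot's side of the header. Origin at its foot.
- hammer: Loose bystander: hammer lying behind the rear pipe, seen from the robot. Origin at its underside.
- wrench: Loose bystander: wrench lying beyond the header's -y end. Origin at its underside.

How it is judged:
By the outcome, as a careful person would: the job done as asked, in the order asked, and still so for the second after the job is handed in, with the robot touching nothing.
It also fails if it takes over 61 s, if anything falls off the work surface, if the arm or the gripper's body presses on something with over 40 N, if the wrist force passes 120 N, or if a joint passes its speed limit or range.

## Working session

There is one attempt and no reset: what is moved stays moved. The work goes in short steps, Python scripts to look and compute and a shell command to move; the robot and the scene stay as the last step left them, time stands still between calls to the robot, and variables do not carry over. Pictures are saved under pics/ and viewed, at most 10 in all, crops included, and the job is handed in when it is done.

```bash
mkdir -p pics; ls; python3 - <<'E'
from station import ctrl
import cv2
for n in("top","side"):
    d=ctrl.get_image(n); im=d.pop("image"); print(n,d)
    cv2.imwrite(f"pics/{n}0.png",im[:,:,::-1])
print(ctrl.get_obs())
E
```

```text
pics
top {'fovy': 43.71561120383116, 'cx': 323.08719871660054, 'cy': 228.35254214771953, 'k1': -0.09213075922303411, 'xyz': array([ 4.65495558e-01, -4.93113156e-04,  1.22889627e+00]), 'attitude': array([ 0.07188957, -0.09346009, -1.59772707])}
side {'fovy': 52.87560820207869, 'cx': 319.0940046991916, 'cy': 237.05521197785492, 'k1': -0.03436599882543962, 'xyz': array([0.47849857, 0.72540144, 0.56071545]), 'attitude': array([ 0.11955783, -1.4815389 , -2.6290001 ])}
{'t': 0.1, 'q': array([ 1.07998368e+00,  5.33229254e-02,  1.61418071e+00, -2.86158564e-05,
        1.47603459e+00, -1.18990635e-01]), 'dq': array([ 0.00099738, -0.00358835, -0.00418155,  0.00114145,  0.00073559,
        0.00016267]), 'effort': array([ 3.65999322e-04, -3.94904709e+01, -3.71364105e+01, -7.31076648e-05,
        3.92188944e-03,  7.08122457e-06]), 'tool_pos': array([0.22679511, 0.58177198, 0.23015174]), 'tool_rot': array([-5.80590599e-01, -3.08690973e+00,  2.92805274e-03]), 'contact_force': array([ 0.37624947, -0.60832104, -0.07921476]), 'wrist_torque': array([ 0.04859304,  0.03331324, -0.01993239]), 'grip_force': 0.0, 'opening': 0.08532226483308973}
```

View pics/top0.png

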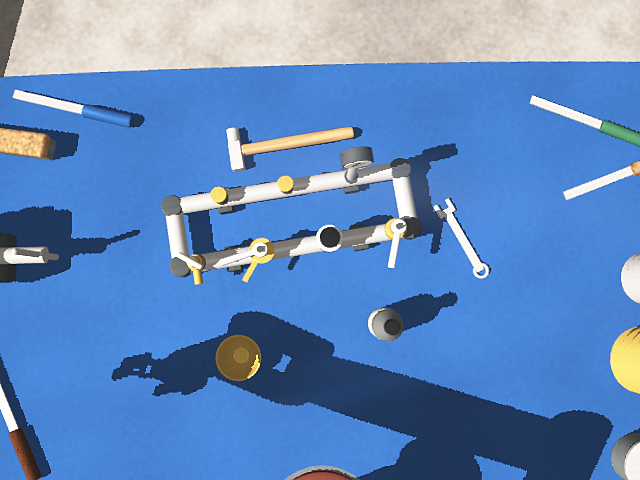

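View pics/side0.png

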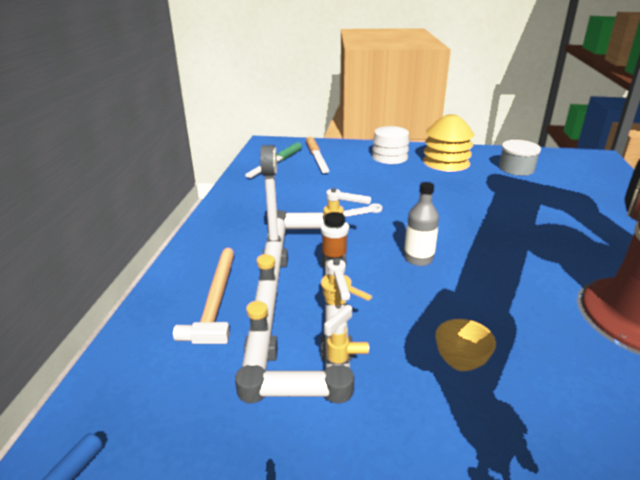

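```bash
cat > h.py <<'E'
import numpy as np, cv2
from scipy.spatial.transform import Rotation as R
from station import ctrl
def cam(d):
    f=240/np.tan(np.radians(d["fovy"])/2)
    K=np.array([[f,0,d["cx"]],[0,f,d["cy"]],[0,0,1.]])
    return K,np.array([d["k1"],0,0,0.]),np.array(d["xyz"]),R.from_rotvec(d["attitude"]).as_matrix()@np.diag([1,-1,-1.])
def at(d,uv,z):
    K,D,C,M=cam(d)
    p=cv2.undistortPointsIter(np.array([[uv]],float),K,D,None,None,(3,50,1e-10))[0,0]
    r=M@[p[0],p[1],1]
    return C+r*(z-C[2])/r[2]
def proj(d,P):
    K,D,C,M=cam(d)
    return cv2.projectPoints((np.atleast_2d(P)-C)@M,np.zeros(3),np.zeros(3),K,D)[0][:,0]
def crop(im,u,v,w,h,s,name):
    cv2.imwrite(name,cv2.resize(im[v:v+h,u:u+w,::-1],None,fx=s,fy=s,interpolation=cv2.INTER_CUBIC))
E
python3 - <<'E'
from h import *
d=ctrl.get_image("top"); crop(d["image"],155,190,160,110,5,"pics/c1.png")
E
```

```text
(no output)
```

View pics/c1.png

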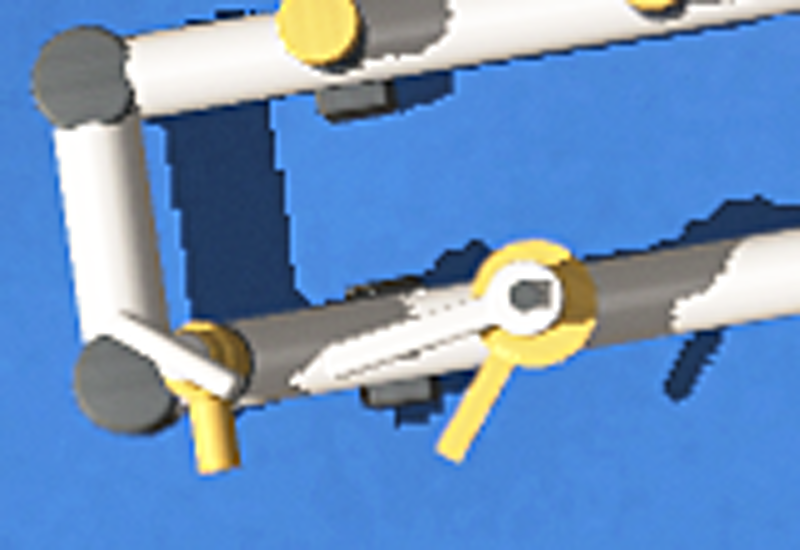

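```bash
python3 - <<'E'
from h import *
from scipy.optimize import least_squares
d=ctrl.get_image("top")
c=lambda u,v:(155+(u+.5)/5-.5,190+(v+.5)/5-.5)
px=[c(177,354),c(522,298),(329,237),(397,226.5)]
z=[.139,.133,.147,.133]; y=[.195,.065,-.065,-.195]
P=np.array([at(d,p,h) for p,h in zip(px,z)]); print(P.round(4))
def m(s): return np.c_[s[0]-np.sin(s[2])*np.array(y),s[1]+np.cos(s[2])*np.array(y)]
r=least_squares(lambda s:(m(s)-P[:,:2]).ravel(),[.7,0,0]); s=r.x
print(s,(r.fun*1e3).round(1)); print(m(s).round(4))
dd=at(d,c(122,319),.139)-at(d,c(232,389),.139); print("bar",np.linalg.norm(dd),np.arctan2(dd[1],dd[0])-s[2])
a=m(s)[1]
t=at(d,c(452,452),.097)[:2]-a; l=at(d,c(310,378),.131)[:2]-a
for v in(t,l): print(np.linalg.norm(v),np.arctan2(v[1],v[0])-np.pi/2-s[2])
for n,u,h in(("bowl",(238,358),.03),("bottle",(386,324),.1)): print(n,at(d,u,h))
for u in((240,150),(355,131),(357,156)): print(at(d,u,.02 if u[1]!=156 else .25))
E
```

```text
[[ 0.528   0.2275  0.139 ]
 [ 0.5454  0.1015  0.133 ]
 [ 0.5631 -0.0272  0.147 ]
 [ 0.5802 -0.1538  0.133 ]]
[0.55417872 0.03698024 0.13621528] [-0.3  2.7 -0.1 -0.1 -0.1 -0.2  0.4 -2.4]
[[ 0.5277  0.2302]
 [ 0.5454  0.1014]
 [ 0.563  -0.0274]
 [ 0.5807 -0.1562]]
bar 0.048233140379504 0.8494761258376657
0.06295302767469386 0.9193163164696303
0.08329920318854998 0.1945071207770533
bowl [0.33826723 0.15710066 0.03      ]
bottle [ 0.40056693 -0.13032666  0.1       ]
[0.75981139 0.1477749  0.02      ]
[ 0.79362872 -0.09101903  0.02      ]
[ 0.6882302 -0.0755878  0.25     ]
```

```bash
python3 - <<'E'
from h import *
s=[0.5542,0.0370,0.1362]
def W(x,y,z): c,n=np.cos(s[2]),np.sin(s[2]); return [s[0]+c*x-n*y,s[1]+n*x+c*y,z]
def circ(x,y,r,z): return [W(x+r*np.cos(a),y+r*np.sin(a),z) for a in np.linspace(0,6.28,40)]
out=[]
for n,(u,v,w,h) in(("top",(160,180,266,110)),("side",(230,170,160,180))):
    d=ctrl.get_image(n); k=3 if n=="top" else 1.83
    k=3
    im=cv2.resize(d["image"][v:v+h,u:u+w,::-1],None,fx=k,fy=k,interpolation=cv2.INTER_CUBIC)
    b=lambda a:[.026*np.cos(a),.026*np.sin(a)]
    a=.85; e=b(a)
    L=[circ(0,-.065,.019,.147),circ(0,-.195,.014,.133),circ(0,.065,.014,.133),[W(e[0],.195+e[1],.139),W(-e[0],.195-e[1],.139)],circ(.12,.13,.016,.099),circ(.12,0,.016,.099)]
    for A in(.19,): L.append([W(0,.065,.131),W(-.078*np.sin(A),.065+.078*np.cos(A),.131)])
    L.append([W(0,.065,.097),W(-.066*np.sin(.92),.065+.066*np.cos(.92),.097)])
    for l in L:
        q=(proj(d,l)-[u,v]+.5)*k-.5
        cv2.polylines(im,[np.int32(q.round())],False,(0,0,255),1)
    cv2.imwrite(f"pics/o_{n}.png",im)
E
```

```text
(no output)
```

View pics/o_top.png

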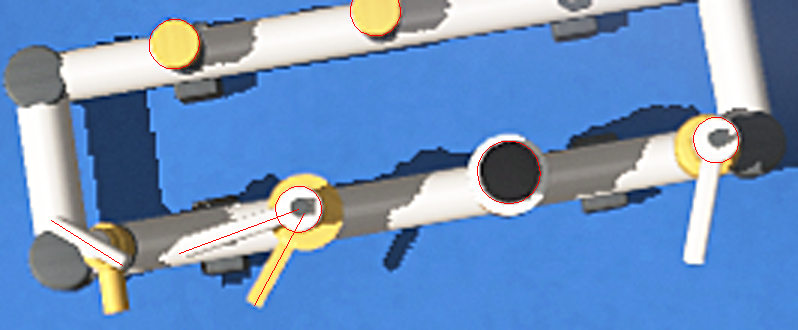

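View pics/o_side.png

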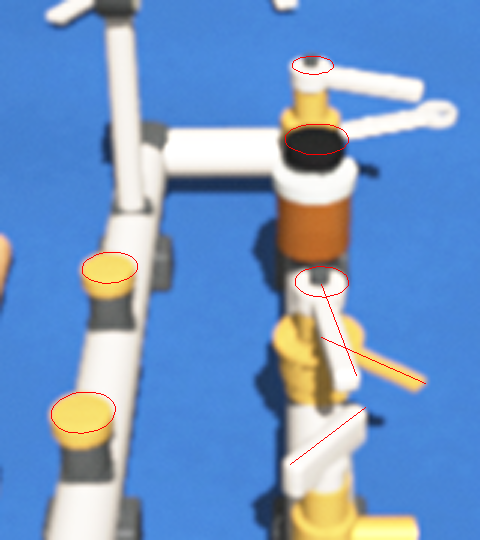

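```bash
cat >> h.py <<'E'
S=[0.5542,0.0370,0.1362]
def W(x,y,z): c,n=np.cos(S[2]),np.sin(S[2]); return np.array([S[0]+c*x-n*y,S[1]+n*x+c*y,z])
def go(p,psi,base=None):
    "offset mm, rotation to put TCP at p pointing down with closing axis at yaw psi"
    o=ctrl.get_obs(); p0,R0=(o["tool_pos"],R.from_rotvec(o["tool_rot"])) if base is None else base
    best=None
    for a in(psi,psi+np.pi):
        y=np.array([np.cos(a),np.sin(a),0]); z=np.array([0,0,-1.])
        r=(R0.inv()*R.from_matrix(np.c_[np.cross(y,z),y,z])).as_rotvec()
        if best is None or np.linalg.norm(r)<np.linalg.norm(best): best=r
    print((R0.inv().apply(p-p0)*1e3).round(1),best.round(3),"j6",o["q"][5].round(2))
E
python3 - <<'E'
from h import *
go(W(0,.194,.21),S[2]+.85+np.pi/2)
E
```

```text
[-408.6 -219.4   21. ] [-1.000e-03 -1.000e-03 -1.358e+00] j6 -0.12
```

```bash
python3 -m handwheel '[{"gripper":0,"offset":[-51,-27,0],"rotation":[0,0,-0.17]},{"gripper":0,"offset":[-102,-55,0],"rotation":[0,0,-0.34]},{"gripper":0,"offset":[-153,-82,0],"rotation":[0,0,-0.51]},{"gripper":0,"offset":[-204,-110,0],"rotation":[0,0,-0.68]},{"gripper":0,"offset":[-255,-137,5],"rotation":[0,0,-0.85]},{"gripper":0,"offset":[-306,-165,10],"rotation":[0,0,-1.02]},{"gripper":0,"offset":[-357,-192,15],"rotation":[0,0,-1.19]},{"gripper":0,"offset":[-408,-219,21],"rotation":[0,0,-1.358]}]' 40
python3 -m handwheel '[{"gripper":0,"offset":[0,0,0],"rotation":[0,0,0]},{"gripper":0,"offset":[0,0,0],"rotation":[0,0,0]},{"gripper":0,"offset":[0,0,0],"rotation":[0,0,0]},{"gripper":0,"offset":[0,0,0],"rotation":[0,0,0]},{"gripper":0,"offset":[0,0,0],"rotation":[0,0,0]},{"gripper":0,"offset":[0,0,0],"rotation":[0,0,0]},{"gripper":0,"offset":[0,0,0],"rotation":[0,0,0]},{"gripper":0,"offset":[0,0,0],"rotation":[0,0,0]}]'
python3 - <<'E'
from h import *
go(W(0,.194,.112),S[2]+.85+np.pi/2)
out=[]
d=ctrl.get_image("side"); crop(d["image"],240,220,160,150,4,"pics/s1.png")
E
```

```text
t: 1.3
tool_pos: [0.5287, 0.2285, 0.2104]
tool_rot: [-1.494, 2.763, -0.0]
contact_force: [1.6, 0.2, 0.4]
opening: 0.0428
grip_force: 0.0
t: 2.3
tool_pos: [0.5276, 0.23, 0.2103]
tool_rot: [1.487, -2.767, -0.0]
contact_force: [0.1, -0.2, 0.1]
opening: 0.0424
grip_force: 0.0
[ 0.5 -0.7 98.3] [ 0. -0. -0.] j6 -2.28
```

View pics/s1.png

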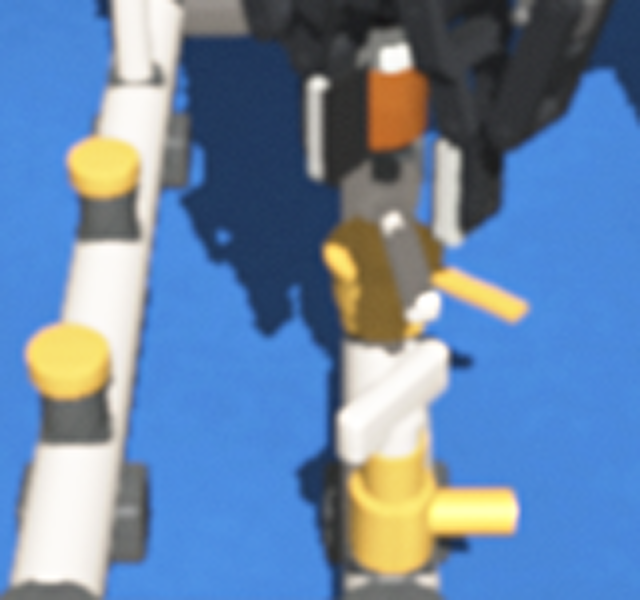

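The picture shows the open fingers straddling the axis above the T-bar, with the bar running from (345,440) to (445,360) in the crop. The alignment is good, so I'll descend and grip.

```bash
python3 -m handwheel '[{"gripper":0,"offset":[0,0,20],"rotation":[0,0,0]},{"gripper":0,"offset":[0,0,40],"rotation":[0,0,0]},{"gripper":0,"offset":[0,0,60],"rotation":[0,0,0]},{"gripper":0,"offset":[0,0,80],"rotation":[0,0,0]},{"gripper":0,"offset":[0,0,98],"rotation":[0,0,0]},{"gripper":0,"offset":[0,0,98],"rotation":[0,0,0]},{"gripper":0,"offset":[0,0,98],"rotation":[0,0,0]},{"gripper":0,"offset":[0,0,98],"rotation":[0,0,0]}]' 30
python3 -m handwheel '[{"gripper":1,"offset":[0,0,0],"rotation":[0,0,0]},{"gripper":1,"offset":[0,0,0],"rotation":[0,0,0]},{"gripper":1,"offset":[0,0,0],"rotation":[0,0,0]},{"gripper":1,"offset":[0,0,0],"rotation":[0,0,0]},{"gripper":1,"offset":[0,0,0],"rotation":[0,0,0]},{"gripper":1,"offset":[0,0,0],"rotation":[0,0,0]},{"gripper":1,"offset":[0,0,0],"rotation":[0,0,0]},{"gripper":1,"offset":[0,0,0],"rotation":[0,0,0]}]' 30
```

```text
t: 3.35
tool_pos: [0.5285, 0.2303, 0.1136]
tool_rot: [-1.486, 2.765, -0.001]
contact_force: [1.3, 0.3, 0.2]
opening: 0.0431
grip_force: 0.0
t: 4.35
tool_pos: [0.5292, 0.2295, 0.1134]
tool_rot: [-1.485, 2.765, -0.004]
contact_force: [3.9, -2.4, -0.3]
opening: 0.0162
grip_force: 29.3
```

```bash
python3 -m handwheel '[{"gripper":1,"offset":[0,0,0],"rotation":[0,0,0.12]},{"gripper":1,"offset":[0,0,0],"rotation":[0,0,0.24]},{"gripper":1,"offset":[0,0,0],"rotation":[0,0,0.36]},{"gripper":1,"offset":[0,0,0],"rotation":[0,0,0.48]},{"gripper":1,"offset":[0,0,0],"rotation":[0,0,0.6]},{"gripper":1,"offset":[0,0,0],"rotation":[0,0,0.7]},{"gripper":1,"offset":[0,0,0],"rotation":[0,0,0.76]},{"gripper":1,"offset":[0,0,0],"rotation":[0,0,0.76]}]'
python3 - <<'E'
from h import *
o=ctrl.get_obs();print(o["wrist_torque"],o["contact_force"])
go(W(0,.195,.112),S[2]+np.pi/2)
E
```

```text
t: 5.35
tool_pos: [0.5297, 0.2288, 0.1134]
tool_rot: [-0.353, 3.117, -0.004]
contact_force: [6.0, -5.2, 0.4]
opening: 0.0163
grip_force: 29.3
[-0.89191825 -0.97675292  0.06931291] [ 6.04912892 -5.19597216  0.44741174]
[1.6 1.8 1.4] [-0.003  0.004  0.09 ] j6 -1.51
```

```bash
python3 -m handwheel '[{"gripper":1,"offset":[0,0,0],"rotation":[0,0,0.04]},{"gripper":1,"offset":[0,0,0],"rotation":[0,0,0.07]},{"gripper":1,"offset":[0,0,0],"rotation":[0,0,0.1]},{"gripper":1,"offset":[0,0,0],"rotation":[0,0,0.13]},{"gripper":1,"offset":[0,0,0],"rotation":[0,0,0.16]},{"gripper":1,"offset":[0,0,0],"rotation":[0,0,0.16]},{"gripper":1,"offset":[0,0,0],"rotation":[0,0,0.16]},{"gripper":1,"offset":[0,0,0],"rotation":[0,0,0.16]}]'
python3 - <<'E'
from h import *
o=ctrl.get_obs();print(o["wrist_torque"],o["contact_force"])
go(W(0,.195,.112),S[2]+np.pi/2)
E
```

```text
t: 6.35
tool_pos: [0.5297, 0.2286, 0.1134]
tool_rot: [-0.104, 3.135, -0.004]
contact_force: [4.9, -5.3, -0.0]
opening: 0.016
grip_force: 29.3
[-0.94573638 -0.96906128  0.09166533] [ 4.88512085 -5.33478936 -0.04400098]
[1.9 1.7 1.4] [-0.003  0.005 -0.07 ] j6 -1.36
```

```bash
python3 -m handwheel '[{"gripper":1,"offset":[0,0,0],"rotation":[0,0,0.03]},{"gripper":1,"offset":[0,0,0],"rotation":[0,0,0.06]},{"gripper":1,"offset":[0,0,0],"rotation":[0,0,0.09]},{"gripper":1,"offset":[0,0,0],"rotation":[0,0,0.12]},{"gripper":1,"offset":[0,0,0],"rotation":[0,0,0.15]},{"gripper":1,"offset":[0,0,0],"rotation":[0,0,0.15]},{"gripper":1,"offset":[0,0,0],"rotation":[0,0,0.15]},{"gripper":1,"offset":[0,0,0],"rotation":[0,0,0.15]}]'
python3 - <<'E'
from h import *
o=ctrl.get_obs();print(o["wrist_torque"],o["contact_force"])
go(W(0,.195,.112),S[2]+np.pi/2)
d=ctrl.get_image("side"); crop(d["image"],250,230,150,150,4,"pics/s2.png")
E
```

```text
t: 7.35
tool_pos: [0.5295, 0.2284, 0.1133]
tool_rot: [0.132, 3.134, -0.004]
contact_force: [5.0, -6.1, 0.9]
opening: 0.016
grip_force: 29.6
[-1.10997395 -0.81074516  0.00116839] [ 5.00283949 -6.09059305  0.92682529]
[1.9 1.6 1.3] [-0.003  0.004 -0.22 ] j6 -1.21
```

View pics/s2.png

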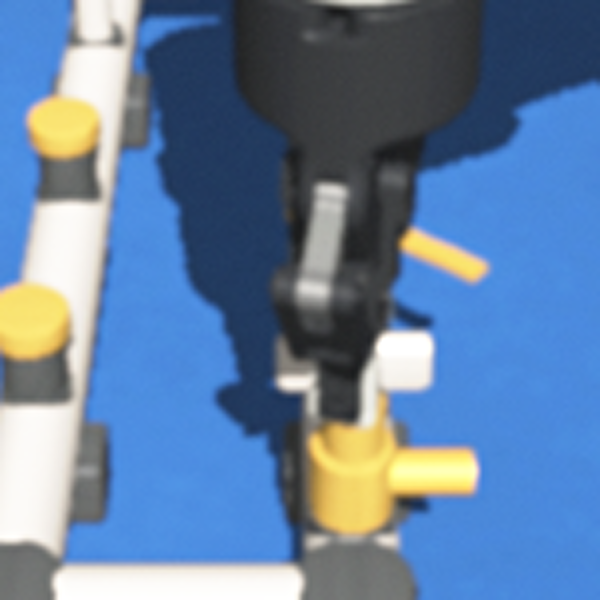

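The T-bar (crop 275–435, row 360) now looks about square across the pipe, with the tool turned slightly past it. I'll release, square the tool to the header and re-grip to check.

```bash
python3 -m handwheel '[{"gripper":0.2,"offset":[0,0,0],"rotation":[0,0,0]},{"gripper":0.2,"offset":[0,0,0],"rotation":[0,0,0]},{"gripper":0.2,"offset":[0,0,0],"rotation":[0,0,0]},{"gripper":0.2,"offset":[0,0,0],"rotation":[0,0,0]},{"gripper":0.2,"offset":[0,0,0],"rotation":[0,0,-0.1]},{"gripper":0.2,"offset":[0,0,0],"rotation":[0,0,-0.22]},{"gripper":0.2,"offset":[0,0,0],"rotation":[0,0,-0.22]},{"gripper":0.2,"offset":[0,0,0],"rotation":[0,0,-0.22]}]'
python3 - <<'E'
from h import *
d=ctrl.get_image("side"); crop(d["image"],270,290,110,80,6,"pics/s3.png")
o=ctrl.get_obs();print(o["wrist_torque"],o["contact_force"])
go(W(0,.195,.112),S[2]+np.pi/2)
E
```

```text
t: 8.4
tool_pos: [0.5276, 0.2301, 0.1123]
tool_rot: [0.211, -3.134, -0.0]
contact_force: [-0.3, 0.3, 0.2]
opening: 0.0344
grip_force: 0.0
[ 0.01091117 -0.02912622 -0.04461253] [-0.26495548  0.10872384  0.46360886]
[-0.2  0.1  0.3] [ 0.    -0.    -0.001] j6 -1.42
```

View pics/s3.png

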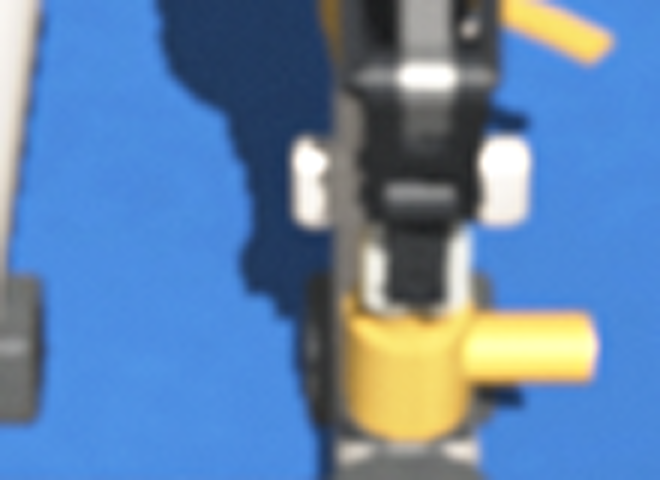

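The T-bar ends, near (312,180) and (505,180), are level, so the bar is about square. I'll re-grip firmly and press it against the stop once more.

```bash
python3 -m handwheel '[{"gripper":1,"offset":[0,0,0],"rotation":[0,0,0]},{"gripper":1,"offset":[0,0,0],"rotation":[0,0,0]},{"gripper":1,"offset":[0,0,0],"rotation":[0,0,0]},{"gripper":1,"offset":[0,0,0],"rotation":[0,0,0]},{"gripper":1,"offset":[0,0,0],"rotation":[0,0,0]},{"gripper":1,"offset":[0,0,0],"rotation":[0,0,0]},{"gripper":1,"offset":[0,0,0],"rotation":[0,0,0]},{"gripper":1,"offset":[0,0,0],"rotation":[0,0,0]}]' 60
python3 -c "
from h import *
print(ctrl.get_obs()['wrist_torque'])"
python3 -m handwheel '[{"gripper":1,"offset":[0,0,0],"rotation":[0,0,0.03]},{"gripper":1,"offset":[0,0,0],"rotation":[0,0,0.06]},{"gripper":1,"offset":[0,0,0],"rotation":[0,0,0.1]},{"gripper":1,"offset":[0,0,0],"rotation":[0,0,0.1]},{"gripper":1,"offset":[0,0,0],"rotation":[0,0,0.1]},{"gripper":1,"offset":[0,0,0],"rotation":[0,0,0.1]},{"gripper":1,"offset":[0,0,0],"rotation":[0,0,0.1]},{"gripper":1,"offset":[0,0,0],"rotation":[0,0,0.1]}]'
python3 -c "
from h import *
print(ctrl.get_obs()['wrist_torque']);go(W(0,.195,.112),S[2]+np.pi/2)"
```

```text
t: 9.45
tool_pos: [0.5278, 0.2284, 0.1126]
tool_rot: [0.213, -3.134, 0.006]
contact_force: [-0.0, -6.1, 1.4]
opening: 0.0148
grip_force: 58.5
[-0.95590278  0.09216503  0.05332542]
t: 10.45
tool_pos: [0.5296, 0.2285, 0.1127]
tool_rot: [-0.055, 3.136, -0.004]
contact_force: [5.0, -5.0, -0.8]
opening: 0.0145
grip_force: 59.4
[-0.75189895 -1.0306341  -0.05522746]
[1.8 1.7 0.7] [-0.003  0.005 -0.101] j6 -1.32
```

```bash
python3 -m handwheel '[{"gripper":0.2,"offset":[0,0,0],"rotation":[0,0,0.1]},{"gripper":0.2,"offset":[0,0,0],"rotation":[0,0,0.1]},{"gripper":0.2,"offset":[0,0,0],"rotation":[0,0,0]},{"gripper":0.2,"offset":[0,0,0],"rotation":[0,0,0]},{"gripper":0.2,"offset":[0,0,-30],"rotation":[0,0,0]},{"gripper":0.2,"offset":[0,0,-60],"rotation":[0,0,0]},{"gripper":0.2,"offset":[0,0,-90],"rotation":[0,0,0]},{"gripper":0.2,"offset":[0,0,-90],"rotation":[0,0,0]}]'
python3 -c "
from h import *
go(W(0,-.065,.19),S[2]+np.pi/2)"
```

```text
t: 11.45
tool_pos: [0.5294, 0.2306, 0.2057]
tool_rot: [-0.056, 3.135, 0.003]
contact_force: [0.6, 1.3, -0.3]
opening: 0.0341
grip_force: 0.0
[ -24.4 -259.1   15.5] [ 0.001  0.006 -0.101] j6 -1.32
```

```bash
python3 -m handwheel '[{"gripper":1,"offset":[-4,-43,0],"rotation":[0,0,-0.05]},{"gripper":1,"offset":[-8,-86,0],"rotation":[0,0,-0.1]},{"gripper":1,"offset":[-12,-130,0],"rotation":[0,0,-0.1]},{"gripper":1,"offset":[-16,-173,5],"rotation":[0,0,-0.1]},{"gripper":1,"offset":[-20,-216,10],"rotation":[0,0,-0.1]},{"gripper":1,"offset":[-24,-259,15],"rotation":[0,0,-0.1]},{"gripper":1,"offset":[-24,-259,15],"rotation":[0,0,-0.1]},{"gripper":1,"offset":[-24,-259,15],"rotation":[0,0,-0.1]}]'
python3 - <<'E'
from h import *
go(W(0,-.065,.140),S[2]+np.pi/2)
d=ctrl.get_image("top"); a=d["image"]
e=ctrl.get_image("side")["image"]
f=lambda im,u,v,w,h,s:cv2.resize(im[v:v+h,u:u+w,::-1],None,fx=s,fy=s,interpolation=cv2.INTER_CUBIC)
cv2.imwrite("pics/m1.png",np.hstack([f(a,160,200,130,100,3.0),f(e,270,190,100,75,4)[:300]]))
cv2.imwrite("pics/m2.png",np.hstack([f(a,165,230,60,60,6.6),f(e,290,270,80,79,5.01)]))
E
python3 - <<'E'
import cv2,numpy as np
a,b=cv2.imread("pics/m1.png"),cv2.imread("pics/m2.png")
w=max(a.shape[1],b.shape[1]);p=lambda i:cv2.copyMakeBorder(i[:299],0,0,0,w-i.shape[1],0)
b=cv2.resize(b,None,fx=.75,fy=.75)
cv2.imwrite("pics/m3.png",np.vstack([p(a),p(b)])[:600,:800])
E
```

```text
t: 12.45
tool_pos: [0.5603, -0.0276, 0.186]
tool_rot: [0.213, -3.132, -0.001]
contact_force: [-0.1, -0.7, 0.2]
opening: 0.0001
grip_force: 0.0
[-2.8 -0.2 46. ] [ 0.001 -0.002 -0.001] j6 -1.89
```

View pics/m3.png

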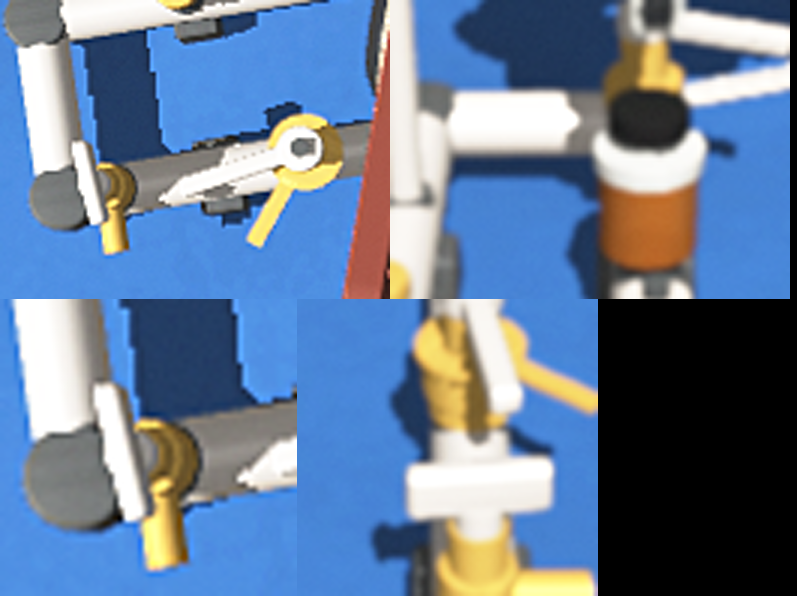

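The T-bar looks nearly square: in the zoom it runs from (107,387) to (135,518). I'll check its angle numerically by fitting the bright top face.

```bash
python3 - <<'E'
from h import *
d=ctrl.get_image("top"); im=d["image"].astype(int)
u0,v0=182,243; c=im[v0:v0+36,u0:u0+15]
m=((c.min(2)>165)).astype(np.uint8)
n,l,s,_=cv2.connectedComponentsWithStats(m); k=1+s[1:,4].argmax(); print(s[k])
for r in (l==k): print(''.join('#' if x else '.' for x in r))
v,u=np.nonzero(l==k); p=np.array([at(d,(a+u0,b+v0),.139)[:2] for a,b in zip(u,v)])
w,V=np.linalg.eigh(np.cov(p.T)); x=V[:,1]; x*=np.sign(x[0]); print("centre",p.mean(0),"angle",np.arctan2(x[1],x[0])-S[2], np.sqrt(12*w))
# header yaw check from model vs plugs
E
```

```text
[  0   2  12  30 146]
...............
...............
#..............
#..............
#.####.........
#.####.........
#.#####........
#.#####........
#.#####........
#.#####........
##.#####.......
#..#####.......
...#####.......
....####.......
....#####......
....#####......
....#####......
....#####......
....######.....
....######.....
.....#####.....
.....#####.....
......#####....
......#####....
......#####....
......#####....
.......#####...
.......#####...
.......#####...
........####...
........####...
........###....
...............
...............
...............
...............
centre [0.52960111 0.23122486] angle 0.14139529235310822 [0.0102544  0.05315666]
```

The opening of about 16 mm, against a 10 mm bar, shows the fingertips reached below the bar and gripped its neck. That left slack, so the bar is still about 0.1 rad short of shut. The cap hasn't been touched yet, so I'll go back and grip higher, on the bar only.

```bash
python3 - <<'E'
from h import *
go(W(0,.195,.205),S[2]+.12+np.pi/2)
E
```

```text
[ -2.5 259.2 -17.9] [ 0.    -0.    -0.119] j6 -1.89
```

```bash
python3 -m handwheel '[{"gripper":0.2,"offset":[0,43,-18],"rotation":[0,0,0]},{"gripper":0.2,"offset":[0,86,-18],"rotation":[0,0,-0.05]},{"gripper":0.2,"offset":[-1,130,-18],"rotation":[0,0,-0.12]},{"gripper":0.2,"offset":[-1,173,-18],"rotation":[0,0,-0.12]},{"gripper":0.2,"offset":[-2,216,-18],"rotation":[0,0,-0.12]},{"gripper":0.2,"offset":[-2.5,259,-18],"rotation":[0,0,-0.12]},{"gripper":0.2,"offset":[-2.5,259,-18],"rotation":[0,0,-0.12]},{"gripper":0.2,"offset":[-2.5,259,-18],"rotation":[0,0,-0.12]}]' 40
python3 -c "
from h import *
go(W(0,.195,.125),S[2]+.12+np.pi/2)"
```

```text
t: 13.6
tool_pos: [0.528, 0.2292, 0.2053]
tool_rot: [-0.403, 3.116, -0.001]
contact_force: [-0.1, -0.1, -0.1]
opening: 0.034
grip_force: 0.0
[ 0.   1.  80.3] [-0.    -0.     0.001] j6 -1.55
```

```bash
python3 -m handwheel '[{"gripper":0.2,"offset":[0,0,25],"rotation":[0,0,0]},{"gripper":0.2,"offset":[0,0,50],"rotation":[0,0,0]},{"gripper":0.2,"offset":[0,0,70],"rotation":[0,0,0]},{"gripper":0.2,"offset":[0,0,80],"rotation":[0,0,0]},{"gripper":1,"offset":[0,0,80],"rotation":[0,0,0]},{"gripper":1,"offset":[0,0,80],"rotation":[0,0,0]},{"gripper":1,"offset":[0,0,80],"rotation":[0,0,0]},{"gripper":1,"offset":[0,0,80],"rotation":[0,0,0]}]' 40
python3 -m handwheel '[{"gripper":1,"offset":[0,0,0],"rotation":[0,0,0.04]},{"gripper":1,"offset":[0,0,0],"rotation":[0,0,0.08]},{"gripper":1,"offset":[0,0,0],"rotation":[0,0,0.12]},{"gripper":1,"offset":[0,0,0],"rotation":[0,0,0.16]},{"gripper":1,"offset":[0,0,0],"rotation":[0,0,0.18]},{"gripper":1,"offset":[0,0,0],"rotation":[0,0,0.18]},{"gripper":1,"offset":[0,0,0],"rotation":[0,0,0.18]},{"gripper":1,"offset":[0,0,0],"rotation":[0,0,0.18]}]'
python3 -c "
from h import *
print(ctrl.get_obs()['wrist_torque']);go(W(0,.195,.125),S[2]+np.pi/2)"
```

```text
t: 14.6
tool_pos: [0.5286, 0.2285, 0.1257]
tool_rot: [-0.401, 3.115, -0.002]
contact_force: [0.6, -4.4, -1.9]
opening: 0.0092
grip_force: 42.6
t: 15.6
tool_pos: [0.5286, 0.2285, 0.1257]
tool_rot: [-0.123, 3.138, -0.002]
contact_force: [0.6, -4.9, -1.6]
opening: 0.0087
grip_force: 48.3
[-0.78717844 -0.13939665  0.91973248]
[0.7 1.7 0.7] [-0.002  0.001 -0.058] j6 -1.37
```

The opening is now 9 mm and the torque is 0.92 N m, so the bar is on its stop. I'll open without turning, then lift.

```bash
python3 -m handwheel '[{"gripper":0.2,"offset":[0,0,0],"rotation":[0,0,0]},{"gripper":0.2,"offset":[0,0,0],"rotation":[0,0,0]},{"gripper":0.2,"offset":[0,0,0],"rotation":[0,0,0]},{"gripper":0.2,"offset":[0,0,0],"rotation":[0,0,0]},{"gripper":0.2,"offset":[0,0,-25],"rotation":[0,0,0]},{"gripper":0.2,"offset":[0,0,-50],"rotation":[0,0,0]},{"gripper":0.2,"offset":[0,0,-75],"rotation":[0,0,0]},{"gripper":0.2,"offset":[0,0,-75],"rotation":[0,0,0]}]'
python3 -c "
from h import *
go(W(0,-.065,.19),S[2]+np.pi/2)"
```

```text
t: 16.6
tool_pos: [0.5297, 0.2296, 0.203]
tool_rot: [-0.12, 3.134, 0.002]
contact_force: [0.4, 0.6, 0.1]
opening: 0.0338
grip_force: 0.0
[ -13.5 -258.8   12.8] [ 0.001  0.005 -0.06 ] j6 -1.37
```

```bash
python3 -m handwheel '[{"gripper":1,"offset":[-2,-43,0],"rotation":[0,0,-0.03]},{"gripper":1,"offset":[-4,-86,0],"rotation":[0,0,-0.06]},{"gripper":1,"offset":[-6,-130,0],"rotation":[0,0,-0.06]},{"gripper":1,"offset":[-9,-173,5],"rotation":[0,0,-0.06]},{"gripper":1,"offset":[-11,-216,10],"rotation":[0,0,-0.06]},{"gripper":1,"offset":[-13.5,-259,13],"rotation":[0,0,-0.06]},{"gripper":1,"offset":[-13.5,-259,13],"rotation":[0,0,-0.06]},{"gripper":1,"offset":[-13.5,-259,13],"rotation":[0,0,-0.06]}]'
python3 - <<'E'
from h import *
go(W(0,-.065,.140),S[2]+np.pi/2)
d=ctrl.get_image("top"); im=d["image"].astype(int)
u0,v0=184,243; c=im[v0:v0+36,u0:u0+15]
m=((c.min(2)>165)).astype(np.uint8)
n,l,s,_=cv2.connectedComponentsWithStats(m); k=1+s[1:,4].argmax()
for r in (l==k): print(''.join('#' if x else '.' for x in r))
v,u=np.nonzero(l==k); p=np.array([at(d,(a+u0,b+v0),.139)[:2] for a,b in zip(u,v)])
w,V=np.linalg.eigh(np.cov(p.T)); x=V[:,1]; x*=np.sign(x[0]); print("centre",p.mean(0),"angle",np.arctan2(x[1],x[0])-S[2], np.sqrt(12*w))
E
```

```text
t: 17.6
tool_pos: [0.5609, -0.0278, 0.1861]
tool_rot: [0.213, -3.133, -0.002]
contact_force: [-0.8, 0.1, 0.3]
opening: -0.0002
grip_force: 0.0
[-2.3  0.1 46.1] [ 0.001 -0.002 -0.   ] j6 -1.89
...............
...............
...............
...............
..###..........
.#####.........
.#####.........
.#####.........
.#####.........
.#####.........
..####.........
..#####........
..#####........
..#####........
..#####........
..#####........
..#####........
..#####........
..######.......
..######.......
...#####.......
...#####.......
...#####.......
...#####.......
....####.......
....####.......
....#####......
....#####......
....#####......
....#####......
.....####......
.....####......
...............
...............
...............
...............
centre [0.5279192  0.23025801] angle -0.0005214361494029762 [0.00889162 0.05037348]
```

The drain is shut, with a measured angle of 0.00. Next I'll press the cap.

```bash
python3 -m handwheel '[{"gripper":1,"offset":[-2,0,15],"rotation":[0,0,0]},{"gripper":1,"offset":[-2,0,30],"rotation":[0,0,0]},{"gripper":1,"offset":[-2,0,36],"rotation":[0,0,0]},{"gripper":1,"offset":[-2,0,39],"rotation":[0,0,0]},{"gripper":1,"offset":[-2,0,42],"rotation":[0,0,0]},{"gripper":1,"offset":[-2,0,44],"rotation":[0,0,0]},{"gripper":1,"offset":[-2,0,46],"rotation":[0,0,0]},{"gripper":1,"offset":[-2,0,47],"rotation":[0,0,0]}]'
```

```text
t: 18.65
tool_pos: [0.5637, -0.0279, 0.1407]
tool_rot: [-0.214, 3.133, 0.0]
contact_force: [-3.0, 0.6, 4.6]
opening: -0.0001
grip_force: 2.4
```

Force is 4.6 N, so the cap is still sliding. I'll go further until it reaches the hard stop.

```bash
python3 -m handwheel '[{"gripper":1,"offset":[0,0,0.5],"rotation":[0,0,0]},{"gripper":1,"offset":[0,0,1],"rotation":[0,0,0]},{"gripper":1,"offset":[0,0,1.5],"rotation":[0,0,0]},{"gripper":1,"offset":[0,0,2],"rotation":[0,0,0]},{"gripper":1,"offset":[0,0,2.5],"rotation":[0,0,0]},{"gripper":1,"offset":[0,0,2.5],"rotation":[0,0,0]},{"gripper":1,"offset":[0,0,2.5],"rotation":[0,0,0]},{"gripper":1,"offset":[0,0,2.5],"rotation":[0,0,0]}]'
```

```text
t: 19.65
tool_pos: [0.5638, -0.0279, 0.14]
tool_rot: [-0.214, 3.134, -0.0]
contact_force: [-6.8, 3.0, 13.1]
opening: -0.0
grip_force: 6.5
```

```bash
python3 -m handwheel '[{"gripper":1,"offset":[0,0,-10],"rotation":[0,0,0]},{"gripper":1,"offset":[0,0,-25],"rotation":[0,0,0]},{"gripper":1,"offset":[0,0,-40],"rotation":[0,0,0]},{"gripper":1,"offset":[0,0,-60],"rotation":[0,0,0]},{"gripper":0,"offset":[0,0,-70],"rotation":[0,0,0]},{"gripper":0,"offset":[0,0,-70],"rotation":[0,0,0]},{"gripper":0,"offset":[0,0,-70],"rotation":[0,0,0]},{"gripper":0,"offset":[0,0,-70],"rotation":[0,0,0]}]'
cat > lev.py <<'E'
from h import *
import sys
d=ctrl.get_image("top"); im=d["image"].astype(int)
u0,v0=195,235; c=im[v0:v0+60,u0:u0+80]
a=W(0,.065,0)[:2]
def ang(m,z,r0,r1,lab):
    v,u=np.nonzero(m); p=np.array([at(d,(i+u0,j+v0),z)[:2] for i,j in zip(u,v)])-a
    r=np.linalg.norm(p,axis=1); t=np.arctan2(p[:,1],p[:,0])-np.pi/2-S[2]
    k=(r>r0)&(r<r1)&(t>-.1)&(t<1.5)
    q=p[k]; print(lab,k.sum(),"median",np.median(t[k]).round(3),"mean",t[k].mean().round(3))
    w,V=np.linalg.eigh(np.cov(q.T)); x=V[:,1]*np.sign(V[:,1]@q.mean(0)); print("  pca",(np.arctan2(x[1],x[0])-np.pi/2-S[2]).round(3),np.sqrt(12*w).round(4), "offaxis mm",(1e3*(q.mean(0)@[-x[1],x[0]])).round(1))
    return k
R_,G,B=c[...,0],c[...,1],c[...,2]
ang((R_>130)&(R_-B>90),.097,.03,.064,"tongue")
ang(c.min(2)>205,.131,.024,.076,"lever")
for row in c: print(''.join('y' if x[0]-x[2]>90 and x[0]>130 else '#' if x.min()>205 else '+' if x.min()>150 else '.' for x in row)) if len(sys.argv)>1 else None
E
python3 lev.py 1
```

```text
t: 20.65
tool_pos: [0.5629, -0.0278, 0.2067]
tool_rot: [0.214, -3.133, -0.001]
contact_force: [0.1, -0.4, 0.1]
opening: 0.0427
grip_force: 0.0
tongue 93 median 0.905 mean 0.907
  pca 0.903 [0.0097 0.0347] offaxis mm 0.1
lever 250 median 0.183 mean 0.226
  pca 0.014 [0.0211 0.0533] offaxis mm 8.6
................................................................................
................................................................................
................................................................................
................................................................yyyyy++.........
.............................................................yyyyyyyyyyy+.......
...........................................................yyyyyyyyyyyyyyy......
..........................................................yyyyyyyyyyyyyyyy......
.........................................................yyyyy+####+yyyy..y.....
........................................................yyyy+########......y....
........................................................yyy###########+y..
[... 3356 characters left out ...]
....................................................
................................................................................
................................................................................
................................................................................
................................................................................
...............................................................................y
...............................................................................y
..............................................................................+y
...............................................................................y
```

The tongue is at 0.905 rad with the axis offset only 0.1 mm, and the lever is at about 0.2 rad.

```bash
python3 -c "
from h import *
A=.2;g=lambda z:W(-.062*np.sin(A),.065+.062*np.cos(A),z)
go(g(.19),S[2]+A)"
```

```text
[ 12.2 191.2  17. ] [-1.000e-03 -2.000e-03  1.371e+00] j6 -1.89
```

```bash
python3 -m handwheel '[{"gripper":0,"offset":[1,24,0],"rotation":[0,0,0.171]},{"gripper":0,"offset":[3,48,0],"rotation":[0,0,0.343]},{"gripper":0,"offset":[5,72,0],"rotation":[0,0,0.514]},{"gripper":0,"offset":[6,96,0],"rotation":[0,0,0.685]},{"gripper":0,"offset":[8,120,5],"rotation":[0,0,0.857]},{"gripper":0,"offset":[9,144,10],"rotation":[0,0,1.028]},{"gripper":0,"offset":[11,168,15],"rotation":[0,0,1.2]},{"gripper":0,"offset":[12,191,17],"rotation":[0,0,1.371]}]' 40
python3 -m handwheel '[{"gripper":0,"offset":[0,0,0],"rotation":[0,0,0]},{"gripper":0,"offset":[0,0,20],"rotation":[0,0,0]},{"gripper":0,"offset":[0,0,40],"rotation":[0,0,0]},{"gripper":0,"offset":[0,0,40],"rotation":[0,0,0]},{"gripper":0,"offset":[0,0,40],"rotation":[0,0,0]},{"gripper":0,"offset":[0,0,40],"rotation":[0,0,0]},{"gripper":0,"offset":[0,0,40],"rotation":[0,0,0]},{"gripper":0,"offset":[0,0,40],"rotation":[0,0,0]}]'
python3 - <<'E'
from h import *
A=.2;g=lambda z:W(-.062*np.sin(A),.065+.062*np.cos(A),z)
go(g(.114),S[2]+A)
a=ctrl.get_image("top")["image"];e=ctrl.get_image("side")["image"]
f=lambda im,u,v,w,h,s:cv2.resize(im[v:v+h,u:u+w,::-1],None,fx=s,fy=s,interpolation=cv2.INTER_CUBIC)
cv2.imwrite("pics/g1.png",np.hstack([f(a,180,220,100,100,4),f(e,280,220,100,100,4)]))
E
```

```text
t: 21.7
tool_pos: [0.5249, 0.1604, 0.1898]
tool_rot: [-1.825, -2.556, 0.002]
contact_force: [-0.1, -0.2, -0.8]
opening: 0.0428
grip_force: 0.0
t: 22.7
tool_pos: [0.5259, 0.1597, 0.1513]
tool_rot: [1.818, 2.561, 0.001]
contact_force: [-0.6, -0.3, 0.5]
opening: 0.0427
grip_force: 0.0
[ 0.5 -0.9 37.3] [ 0.001  0.    -0.   ] j6 -0.18
```

View pics/g1.png

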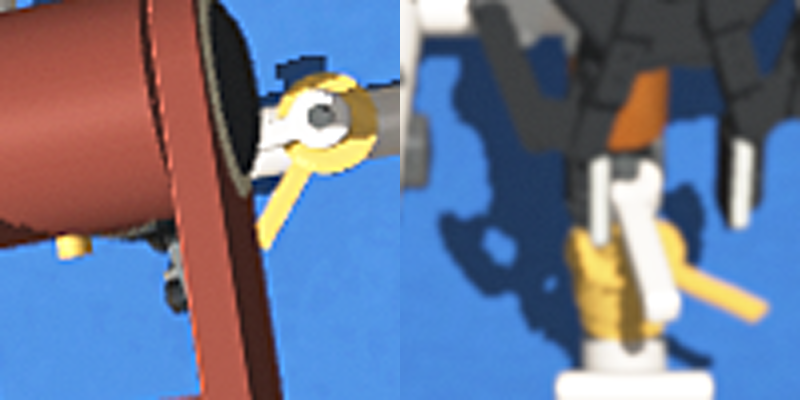

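The side crop shows the fingers at columns 600 and 740, straddling the lever bar at about 650. I'll descend and grip.

```bash
python3 -m handwheel '[{"gripper":0,"offset":[0,0,12],"rotation":[0,0,0]},{"gripper":0,"offset":[0,0,24],"rotation":[0,0,0]},{"gripper":0,"offset":[0,0,36],"rotation":[0,0,0]},{"gripper":0,"offset":[0,0,36],"rotation":[0,0,0]},{"gripper":1,"offset":[0,0,36],"rotation":[0,0,0]},{"gripper":1,"offset":[0,0,36],"rotation":[0,0,0]},{"gripper":1,"offset":[0,0,36],"rotation":[0,0,0]},{"gripper":1,"offset":[0,0,36],"rotation":[0,0,0]}]' 40
python3 - <<'E'
from h import *
o=ctrl.get_obs(); a=W(0,.065,0); v=o["tool_pos"]-a
print("r,A",np.hypot(*v[:2]),np.arctan2(v[1],v[0])-np.pi/2-S[2])
b=(o["tool_pos"],R.from_rotvec(o["tool_rot"]))
for A in np.linspace(.2,.905,9)[1:]: go(W(-.062*np.sin(A),.065+.062*np.cos(A),o["tool_pos"][2]),S[2]+A,b)
E
```

```text
t: 23.8
tool_pos: [0.526, 0.1599, 0.1155]
tool_rot: [1.819, 2.561, 0.002]
contact_force: [1.3, 1.9, 1.8]
opening: 0.011
grip_force: 41.2
r,A 0.061605627436284255 0.18296247219228523
[ 0.2 -6.5 -0. ] [ 0.001 -0.    -0.088] j6 -0.18
[ -0.6 -11.9  -0. ] [ 0.001 -0.    -0.177] j6 -0.18
[ -1.8 -17.2  -0. ] [ 0.001 -0.    -0.265] j6 -0.18
[ -3.4 -22.5  -0. ] [ 0.001  0.    -0.353] j6 -0.18
[ -5.5 -27.5  -0. ] [ 0.001  0.    -0.441] j6 -0.18
[ -8.1 -32.3  -0. ] [ 0.001  0.    -0.529] j6 -0.18
[-11.  -36.9  -0. ] [ 0.001  0.    -0.617] j6 -0.18
[-14.4 -41.2  -0.1] [ 0.001  0.    -0.705] j6 -0.18
```

```bash
python3 -m handwheel '[{"gripper":1,"offset":[0,-6.5,0],"rotation":[0,0,-0.088]},{"gripper":1,"offset":[-0.6,-12,0],"rotation":[0,0,-0.177]},{"gripper":1,"offset":[-1.8,-17.2,0],"rotation":[0,0,-0.265]},{"gripper":1,"offset":[-3.4,-22.5,0],"rotation":[0,0,-0.353]},{"gripper":1,"offset":[-5.5,-27.5,0],"rotation":[0,0,-0.441]},{"gripper":1,"offset":[-8.1,-32.3,0],"rotation":[0,0,-0.529]},{"gripper":1,"offset":[-11,-37,0],"rotation":[0,0,-0.617]},{"gripper":1,"offset":[-14.4,-41.2,0],"rotation":[0,0,-0.705]}]'
python3 -m handwheel '[{"gripper":1,"offset":[0,0,0],"rotation":[0,0,0]},{"gripper":1,"offset":[0,0,0],"rotation":[0,0,0]},{"gripper":1,"offset":[0,0,0],"rotation":[0,0,0]},{"gripper":1,"offset":[0,0,0],"rotation":[0,0,0]},{"gripper":1,"offset":[0,0,0],"rotation":[0,0,0]},{"gripper":1,"offset":[0,0,0],"rotation":[0,0,0]},{"gripper":1,"offset":[0,0,0],"rotation":[0,0,0]},{"gripper":1,"offset":[0,0,0],"rotation":[0,0,0]}]'
python3 - <<'E'
from h import *
o=ctrl.get_obs(); a=W(0,.065,0); v=o["tool_pos"]-a
print("r,A",np.hypot(*v[:2]),np.arctan2(v[1],v[0])-np.pi/2-S[2],o["wrist_torque"])
A=.905;go(W(-.062*np.sin(A),.065+.062*np.cos(A),o["tool_pos"][2]),S[2]+A)
E
```

```text
t: 24.8
tool_pos: [0.4917, 0.1323, 0.1154]
tool_rot: [0.818, 3.032, 0.0]
contact_force: [-0.3, -0.0, 2.0]
opening: 0.0109
grip_force: 41.3
t: 25.8
tool_pos: [0.4917, 0.1322, 0.1153]
tool_rot: [0.823, 3.032, -0.002]
contact_force: [-2.5, -2.3, 7.3]
opening: 0.0108
grip_force: 41.7
r,A 0.061903884892933074 0.9146196426101222 [-0.53793753  0.37970717 -0.02582102]
[ 0.1  0.6 -0. ] [-0.001  0.001 -0.001] j6 -0.92
```

Release, rise, and swing clear to measure.

```bash
python3 -m handwheel '[{"gripper":0,"offset":[0,0,0],"rotation":[0,0,0]},{"gripper":0,"offset":[0,0,0],"rotation":[0,0,0]},{"gripper":0,"offset":[0,0,0],"rotation":[0,0,0]},{"gripper":0,"offset":[0,0,0],"rotation":[0,0,0]},{"gripper":0,"offset":[0,0,-30],"rotation":[0,0,0]},{"gripper":0,"offset":[0,0,-60],"rotation":[0,0,0]},{"gripper":0,"offset":[0,0,-90],"rotation":[0,0,0]},{"gripper":0,"offset":[0,0,-90],"rotation":[0,0,0]}]'
python3 -c "
from h import *
go(W(0,-.065,.2),S[2]+.905)"
```

```text
t: 26.8
tool_pos: [0.4932, 0.1328, 0.2079]
tool_rot: [0.821, 3.027, 0.004]
contact_force: [-0.1, 0.6, 0.9]
opening: 0.0426
grip_force: 0.0
[-141.1 -103.     8.2] [ 0.004  0.005 -0.   ] j6 -0.92
```

```bash
python3 -m handwheel '[{"gripper":0,"offset":[-28,-20,0],"rotation":[0,0,0]},{"gripper":0,"offset":[-56,-40,0],"rotation":[0,0,0]},{"gripper":0,"offset":[-84,-60,0],"rotation":[0,0,0]},{"gripper":0,"offset":[-112,-80,0],"rotation":[0,0,0]},{"gripper":0,"offset":[-141,-103,0],"rotation":[0,0,0]},{"gripper":0,"offset":[-141,-103,0],"rotation":[0,0,0]},{"gripper":0,"offset":[-141,-103,0],"rotation":[0,0,0]},{"gripper":0,"offset":[-141,-103,0],"rotation":[0,0,0]}]'
python3 lev.py 1
```

```text
t: 27.8
tool_pos: [0.5606, -0.0267, 0.2042]
tool_rot: [-0.821, -3.032, -0.0]
contact_force: [-0.3, -0.0, -0.5]
opening: 0.0429
grip_force: 0.0
tongue 20 median 0.989 mean 0.993
  pca 0.89 [0.0021 0.0343] offaxis mm 4.6
lever 355 median 0.555 mean 0.542
  pca -4.739 [0.041  0.0609] offaxis mm -34.5
................................................................................
................................................................................
................................................................................
................................................................yyyyy++.........
.............................................................yyyyyyyyyyy+.......
...........................................................yyyyyyyyyyyyyyy......
..........................................................yyyyyyyyyyyyyyyy......
.........................................................yyyyy+###++yyyyy.y.....
........................................................yyyy+########......y....
........................................................yyy+##########+.
[... 3358 characters left out ...]
...............+###+................................
.............................................#+.................................
................................................................................
................................................................................
................................................................................
...............................................................................y
...............................................................................y
...............................................................................y
...............................................................................y
```

```bash
python3 - <<'E'
from h import *
d=ctrl.get_image("top"); im=d["image"].astype(int)
a=W(0,.065,0)[:2]
m=im.min(2)>190; m[:266]=0; m[286:]=0; m[:,:233]=0; m[:,256:]=0
v,u=np.nonzero(m)
p=np.array([at(d,(i,j),.131)[:2] for i,j in zip(u,v)])-a
r=np.hypot(*p.T);t=np.arctan2(p[:,1],p[:,0])-np.pi/2-S[2]
# slice-wise centres over image rows, then line fit
w,V=np.linalg.eigh(np.cov(p.T));x=V[:,1]*np.sign(V[:,1]@p.mean(0))
print(len(p),"dir",np.arctan2(x[1],x[0])-np.pi/2-S[2],"mean t",t.mean(),"off mm",1e3*p.mean(0)@[-x[1],x[0]],np.sqrt(12*w))
E
```

```text
134 dir 0.8693537226723699 mean t 0.8930802365565788 off mm 1.2353363569762272 [0.01076381 0.04172072]
```

The lever lies over the tongue, at 0.89–0.91 rad against 0.905. I'll recheck the drain bar and cap, then hand in.

```bash
python3 - <<'E'
from h import *
d=ctrl.get_image("top"); im=d["image"].astype(int)
u0,v0=184,243; c=im[v0:v0+36,u0:u0+15]
n,l,s,_=cv2.connectedComponentsWithStats((c.min(2)>165).astype(np.uint8)); k=1+s[1:,4].argmax()
v,u=np.nonzero(l==k); p=np.array([at(d,(a+u0,b+v0),.139)[:2] for a,b in zip(u,v)])
w,V=np.linalg.eigh(np.cov(p.T)); x=V[:,1]*np.sign(V[0,1]); g=np.arctan2(x[1],x[0])-S[2]; print(g)
if abs(g)<.03: print(ctrl.finish_job())
E
```

```text
0.0017760058659390676
the job is handed in; nothing more can be done
None
```

The job is handed in, done in the order asked: the drain cock is shut on its stop, the filler cap is pressed home, and the feed lever lies over its pointer to within about 0.02 rad; I kept clear of the spare valve and loose items but did not re-measure them.

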